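# Put a battery pack into a charger with a sprung dust flap

## Robot

A 6-joint arm with a two-finger parallel gripper is mounted at the origin on the work surface. World frame = base frame: x ahead of the robot, y to its left, z up, the work surface at z = 0. Lengths are in m, angles in rad, forces in N, time in s.
With the tool pointing down it reaches from about 0.325 to 0.75 m from the base axis. Payload 7.6 kg.
Tool frame: the origin (TCP) lies at the very end of the fingers, on their centre line; the grasp point (between the pads) lies robot.hold_point_z behind it (robot.hold_point_z is the distance from the TCP to the grasp point, in m); z points along the fingers, y is the line along which they close (so a half turn about z gives the same grasp; the last joint's range is limited). The gripper opens to 85 mm and grips with 20 to 120 N. Pads are 22 mm wide; open, the fingers measure 114 mm over their backs; the gripper's body (76 mm by 85 mm) begins 54 mm behind the grasp point. The pads swing forward as they close: fully open they stand 13 mm farther back than shut.
Start: joints at [1.263, 0.052, 1.401, -0, 1.689, -0.07], TCP at [0.124, 0.51, 0.231] pointing down, gripper open.
Joint ranges: [-2.9, 2.9], [-0.91, 2.17], [0.12, 2.37], [-1.06, 4.2], [0.26, 2.73], [-2.93, 2.93]. Speed limits (rad/s): [2.57, 2.57, 3.01, 3.14, 3.14, 3.14].

## Interface

Orientations are given as a unit quaternion [x, y, z, w].
In Python, from bench import sensors, cams, ticket, robot gives the robot as it stands.
- The arm moves only by the shell command python3 -m jog 'ROWS' [FORCE]. ROWS is JSON, a list of rows, each a list of 5 numbers: the closure in counts, from 0 (fully open) to 255 (shut), then the shift along the tool's x, y, z in m, then the turn about the tool's z in degrees. In form: [[hand, x, y, z, spin], ...]. A call has 1 to 10 rows; each row shifts and turns the commanded pose from where the row before left it, along the tool's axes as they then stand; what a row does not reach is not made up. A row lasts 1/12 s, in which the tool goes at most 41.7 mm and 7.16 degrees, less where a joint would pass 70% of its speed; a pose out of reach is approached as far as the arm can. A call is refused whole if a number of a shift passes 0.0417 or a number of a turn 7.16, either way. A call with a gripper value outside its range is refused whole. The fingers move at their own pace and stop on an object; FORCE is the grip in N (left out, the last holds). Time passes only in rows, so rows that do not move let the fingers close. It gives the time, the measured TCP pose, the force, the opening and the grip force at its end, in the units of the state.
- sensors.get_state(): the state, without advancing time (a new reading comes with each control period).
- cams.snapshot(name): name is "scene" or "top" or "wrist"; returns a dict with "pixels" (384x512x3 uint8, red, green, blue), "vertical_fov" (degrees; the focal length in pixels is half the picture's height over the tangent of half this angle, whatever the lens; pixels are square), "cx", "cy" (the principal point, pixels), "distortion" ([k1, k2, p1, p2, k3] as OpenCV has them; the pictures are not rectified), "eye" and "rotation" of the camera in the world. Camera axes: x right, y down, z forward; pixel columns grow to the right and rows downward; lengths in m; the calibration is good to about 2 mm. A picture is of the moment at which its call begins. There is no depth.
- ticket.close_job(): hands the job in; it is judged then, once.
The state is a dict: "t": time; "joints": joint angles; "joint_vel": joint speeds; "tau": joint torques, N m; "eef_pos": TCP position; "eef_rot": TCP orientation; "wrist_force": force on the tool from outside, world axes, zero at the start; "ft_torque": the same for the moment, N m; "finger_gap": finger opening in m; "grip_force": force on a finger pad.
Only numpy, scipy, OpenCV 4.12 (cv2) and the standard library are available. Lean on these libraries where they do the work, as an engineer would, in place of code of your own. Each camera call takes 0.05 s, during which the arm holds its last target. There are 200 camera calls.

## Task

Take the battery pack that stands on the bench and put it into the charger, foot down: push the sprung dust flap open with the pack, keep it pushed back while you slide the pack past it, and press the pack down into the well until it is fully home on its floor, upright, then let go. Go gently: the flap is stiff near its hinge and must not be forced there, the floor must be felt and not rammed, and the other things on the bench stay where they are.

Things in the scene. Friction and masses are not known exactly. Their poses are not given: they have to be found in the camera images.
- pack: The battery pack: black plastic block standing on its foot, 28 mm (its x) by 58 mm (y) by 150 mm tall (z), 0.22 to 0.38 kg, edges rounded by 2 mm. Origin at the centre of its underside (foot). Either way round (half turn about z) will do. Grip it firmly across the 28 mm near the top: 60 to 80 mm stay above the charger when home, and the flap pushes it sideways along its x.
- charger: Charger: grey box fixed to the bench, 180 mm (x) by 150 mm (y) by 112 mm tall; origin at the centre of its underside. In its top is an opening, x = -26 to +33 mm, y = -32 to +32 mm, filled by the flap. 60 mm below the top a hard level ledge fills the -x side of the opening. No more than 35 N may act between pack and charger (flap and floor included) or robot and charger.
- entry (a point): Point at the height of the charger's top, over the flap's free part (charger x = -8 mm, y = 0), 20 mm towards -x from the well's axis. With the pack's centre line here it opens the flap with about 11 N; with the foot 50 to 57 mm down (past the flap's tip, above the ledge) it can be pushed sideways to the well with about 8 N, folding the flap back.
- well (a point): Top centre of the well's axis, at the height of the charger's top (charger x = +12 mm, y = 0). From the ledge, 60 mm down, the well goes straight on: charger x = -4 to +28, y = -31 to +31 mm, 2 mm play all round the pack. Its level floor is 70 to 90 mm below the charger's top: how deep cannot be seen or read and must be felt. The pack ends here, its 28 mm side along charger x.
- flap (a joint): Dust flap: steel plate 52 mm (x) by 62 by 4 mm, upper face 2 mm below the charger's top when shut; rad, 0 shut, 1.57 hanging down at the +x side. A spring closes it: 0.28 N m shut, 0.36 N m open. It opens about 1.1 rad when the pack goes 50 mm down at the entry. It presses on the pack, which friction then holds: let go too early and it may not sink home.
- hinge (a point): Middle of the flap's hinge line, which runs along charger y (charger x = +30 mm, 4 mm below the top; a steel barrel beside the opening marks it). The flap's free edge is 52 mm from it towards -x. Pushed straight down over the well, the pack's edge bears 4 to 6 mm from the hinge and the force goes far over 35 N.
- button (a joint): The button in the well's floor, m, 0 up, about 0.005 when the pack is fully home on the floor. It stands 5 mm up from the floor and takes only 1.3 N. In the well the flap alone squeezes the pack with some 7 N against each side (14 N of the 35 N), so sink slowly and stop when the downward push has risen by about 6 N. The flap cannot push a pack out that is home.
- hammer: Hammer lying on the bench; leave alone. Origin under its middle, on the bench.
- brush: Brush lying on the bench; leave alone. Origin under its middle, on the bench.
- spray: Spray can, 60 mm across, 150 mm tall, standing on the bench; leave alone. Origin at its underside.
There are look-alikes about, which are no part of the job. There is more than one size of the charger; the job needs the middle-sized.

How it is judged:
On the way, in this order (a step that is already met when the one before it is completed fails the run):
1. the pack's foot is inside the charger, holding the flap wide open (value of joint flap above 1.3 rad and z of pack in the frame of charger below 0.085 m and contact force between pack and charger above 1 N), for 0.1 s.
2. the pack is pressed home on the floor of the well (value of joint button above 0.0035 m and horizontal distance between pack and well below 0.006 m), for 0.2 s.
At the end, for the whole second after the job is handed in: The pack stands in the well, foot down, within 0.12 rad of upright and its foot within 6 mm of the well's axis, resting on the floor with the button pressed by more than 3 mm, released and at rest (value of joint button above 0.003 m and horizontal distance between pack and well below 0.006 m and angle between pack's own z axis and vertical below 0.12 rad and linear speed of pack below 0.01 m/s); the robot touches nothing.
It fails at once if more than 35 N between the pack and the charger (flap and floor included) (contact force between pack and charger above 35 N).
It fails at once if more than 35 N between the robot and the charger (contact force between the arm and charger above 35 N).
It fails at once if more than 35 N between the fingers and the charger (contact force between the fingers and charger above 35 N).
It fails at once if the hammer, brush or spray can is shifted by more than 20 mm (distance of any of hammer, brush, spray from where it was at the start of the episode above 0.02 m).
It also fails if it takes over 69 s, if anything falls off the work surface, if the arm or the gripper's body presses on something with over 40 N, if the wrist force passes 120 N, or if a joint passes its speed limit or range.

## Working session

There is one attempt and no reset: what is moved stays moved. The work goes in short steps, Python scripts to look and compute and a shell command to move; the robot and the scene stay as the last step left them, time stands still between calls to the robot, and variables do not carry over. Pictures are saved under pics/ and viewed, at most 10 in all, crops included, and the job is handed in when it is done.

```bash
mkdir -p pics; ls; cat > h.py <<'E'
import numpy as np, cv2
from bench import sensors, cams, ticket, robot
def K(s):
    f=s["pixels"].shape[0]/2/np.tan(np.radians(s["vertical_fov"])/2)
    return np.array([[f,0,s["cx"]],[0,f,s["cy"]],[0,0,1.]])
def snap(n,fn=None):
    s=cams.snapshot(n)
    if fn: cv2.imwrite(fn,s["pixels"][:,:,::-1])
    return s
def ray(s,uv):
    p=cv2.undistortPoints(np.array(uv,float).reshape(-1,1,2),K(s),np.array(s["distortion"],float)).reshape(-1,2)
    return np.c_[p,np.ones(len(p))]@np.array(s["rotation"]).T
def onz(s,uv,z):
    d=ray(s,uv); e=np.array(s["eye"]); return e+d*((z-e[2])/d[:,2])[:,None]
def proj(s,P):
    R=np.array(s["rotation"]);P=(np.atleast_2d(P)-s["eye"])@R
    return cv2.projectPoints(P.reshape(-1,1,3),np.zeros(3),np.zeros(3),K(s),np.array(s["distortion"],float))[0].reshape(-1,2)
E
python3 - <<'E'
from h import *
import pickle
a=snap("scene");b=snap("top")
pickle.dump((a,b),open("s0.pkl","wb"))
for s in(a,b): print(s["eye"],np.round(s["rotation"],3).tolist(),s["vertical_fov"],s["distortion"])
cv2.imwrite("pics/scene.png",a["pixels"][:,:,::-1]);cv2.imwrite("pics/top.png",cv2.resize(b["pixels"][:,:,::-1],(800,600),interpolation=cv2.INTER_CUBIC))
print(robot.hold_point_z,sensors.get_state())
E
```

```text
pics
[ 0.85084684 -0.55636777  0.99433614] [0.914, 0.262, -0.084, -0.297] 52.95341894410505 [-0.05786168  0.          0.          0.          0.        ]
[0.45335171 0.00879988 1.02956072] [-0.702, 0.712, -0.019, 0.015] 49.3432620255361 [-0.13141512  0.          0.          0.          0.        ]
0.0187 {'t': 0.1, 'joints': array([ 1.26270089e+00,  5.27932496e-02,  1.40161341e+00, -3.13048780e-05,
        1.68856960e+00, -7.03081226e-02]), 'joint_vel': array([ 0.00043282,  0.00051398, -0.00294541,  0.00135684, -0.00182665,
       -0.0014623 ]), 'tau': array([ 1.16276697e-03, -3.82582533e+01, -3.60983956e+01, -9.85756765e-05,
        4.86278819e-03,  3.05125457e-05]), 'eef_pos': array([0.12357744, 0.50998424, 0.23055138]), 'eef_rot': array([ 1.18615536e-01,  9.92940016e-01, -6.82382702e-04, -1.14843250e-04]), 'wrist_force': array([0.30555981, 0.08220355, 0.04934513]), 'ft_torque': array([0.0200191 , 0.00391405, 0.04546592]), 'grip_force': 0.0, 'finger_gap': 0.08583171559637706}
```

View pics/scene.png

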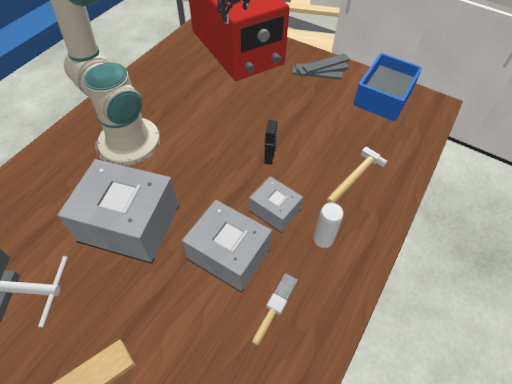

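View pics/top.png

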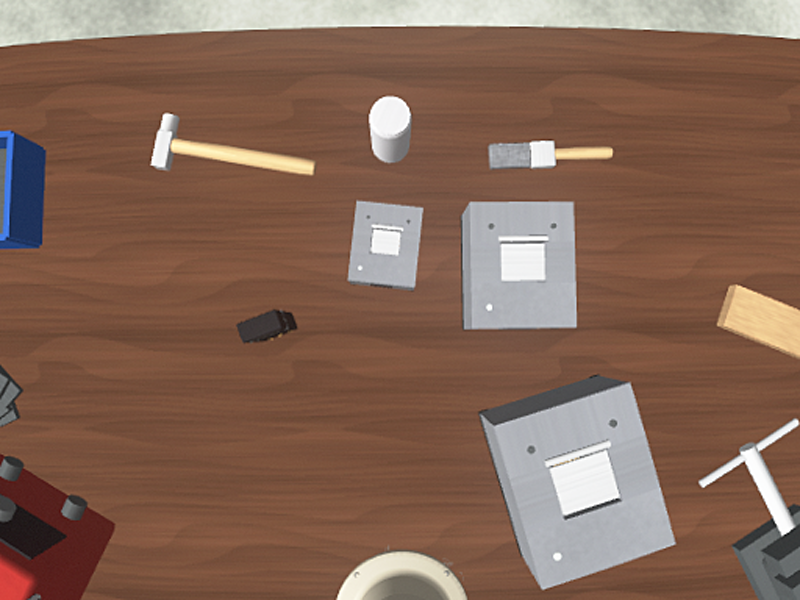

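The scene view shows three chargers: large (120,207), middle (228,243) and small (276,203). The black pack is at (271,142). In the top view (800-px scale) the middle charger is at (520,265), with the white flap at (523,262) and the barrel on the far side at (523,239). The pack is at (266,326). The black tongs on the red box and the grey bars are not packs.

```bash
python3 - <<'E'
from h import *
import pickle
a,b=pickle.load(open("s0.pkl","rb"))
A=cv2.resize(a["pixels"][110:175,240:305],(390,390),interpolation=cv2.INTER_CUBIC)
B=cv2.resize(b["pixels"][185:230,140:205],(390,270),interpolation=cv2.INTER_CUBIC)
C=cv2.resize(b["pixels"][120:220,285:385],(390,390),interpolation=cv2.INTER_CUBIC)
im=np.zeros((600,800,3),np.uint8);im[:390,:390]=A;im[:270,400:790]=B[:,:390];im[275:600,400:725]=cv2.resize(C,(325,325))
cv2.imwrite("pics/crop.png",im[:,:,::-1])
# grey chargers in top
p=b["pixels"];h=cv2.cvtColor(p,cv2.COLOR_RGB2HSV)
m=((h[...,1]<60)&(h[...,2]>120)&(h[...,2]<255)).astype(np.uint8)*255
n,l,st,c=cv2.connectedComponentsWithStats(m)
for i in range(1,n):
    if st[i,4]>800:
        cn=max(cv2.findContours((l==i).astype(np.uint8),0,2)[0],key=len)
        r=cv2.minAreaRect(cn);q=onz(b,cv2.boxPoints(r),.112)
        print(st[i],q[:,:2].round(3).tolist(),np.linalg.norm(np.diff(q,axis=0),axis=1).round(3))
w=((h[...,1]<25)&(h[...,2]>225)).astype(np.uint8)
n,l,st,c=cv2.connectedComponentsWithStats(w[120:220,285:385])
for i in range(1,n):
    if st[i,4]>10: 
        cn=max(cv2.findContours((l==i).astype(np.uint8),0,2)[0],key=len)
        bx=cv2.boxPoints(cv2.minAreaRect(cn))+[285,120]
        print("white",st[i],bx.tolist(),onz(b,bx,.112)[:,:2].round(4).tolist())
E
```

```text
Traceback (most recent call last):
  File "h.py", line 14, in onz
    d=ray(s,uv); e=np.array(s["eye"]); return e+d*((z-e[2])/d[:,2])[:,None]
  File "h.py", line 12, in ray
    return np.c_[p,np.ones(len(p))]@np.array(s["rotation"]).T
           ~~~~~~~~~~~~~~~~~~~~~~~~^~~~~~~~~~~~~~~~~~~~~~~~~~
ValueError: matmul: Input operand 1 has a mismatch in its core dimension 0, with gufunc signature (n?,k),(k,m?)->(n?,m?) (size 4 is different from 3)
```

View pics/crop.png

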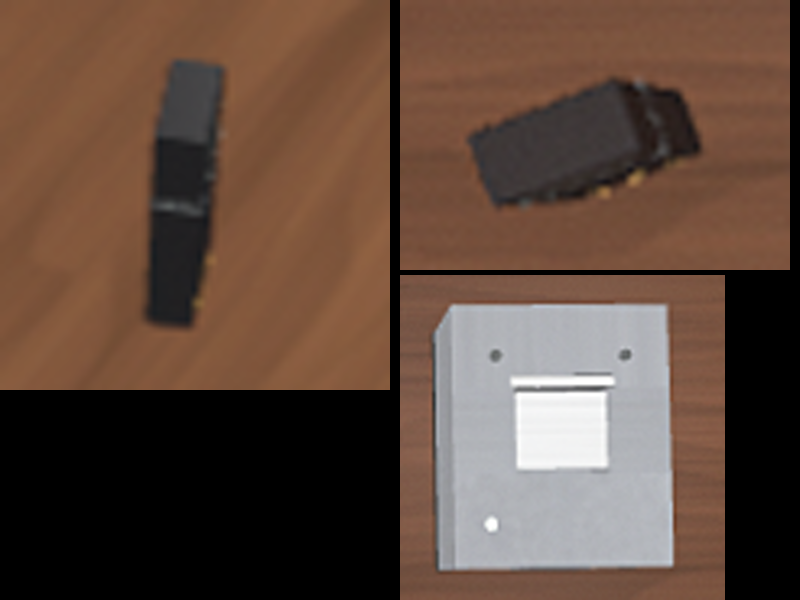

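The crop shows one upright black pack. In the top view its top-face corners are about (472,137), (497,207), (640,150) and (615,82) in crop pixels. The middle charger's top face corners are (452,306), (667,306), (673,566) and (455,568), with the hinge barrel towards the image top. "rotation" turns out to be a quaternion, so I'll fix the helper.

```bash
sed -i 's/np.array(s\["rotation"\])/Rm(s)/g' h.py; cat >> h.py <<'E'
from scipy.spatial.transform import Rotation
def Rm(s): return Rotation.from_quat(s["rotation"]).as_matrix()
E
python3 - <<'E'
from h import *
import pickle
a,b=pickle.load(open("s0.pkl","rb"))
print(Rm(b).round(2).tolist())
def rep(n,s,uv,z):
    q=onz(s,uv,z)[:,:2]; e=np.roll(q,-1,0)-q
    print(n,q.round(4).tolist(),"c",q.mean(0).round(4),"len",np.linalg.norm(e,axis=1).round(4),"ang",np.degrees(np.arctan2(e[:,1],e[:,0])).round(1))
def cr(P,ox,oy,k,x0,y0): return (np.array(P,float)-[ox,oy]+.5)/k-.5+[x0,y0]
rep("pack top",b,cr([(472,137),(497,207),(640,150),(615,82)],400,0,6,140,185),.15)
rep("pack scene",a,cr([(172,60),(224,66),(208,140),(155,135)],0,0,6,240,110),.15)
rep("charger",b,cr([(452,306),(667,306),(673,566),(455,568)],400,275,3.25,285,120),.112)
p=b["pixels"];g=cv2.cvtColor(p,cv2.COLOR_RGB2GRAY)
w=(g[120:220,285:385]>205).astype(np.uint8)
n,l,st,c=cv2.connectedComponentsWithStats(w)
for i in range(1,n):
    if st[i,4]>20:
        cn=max(cv2.findContours((l==i).astype(np.uint8),0,2)[0],key=len)
        r=cv2.minAreaRect(cn); print(st[i]); rep("white",b,cv2.boxPoints((np.array(r[0]),np.array(r[1])+1,r[2]))+[285,120],.11)
# charger in scene: small/mid/large top size via grey bright mask
for nm,s in(("scene",a),("top",b)):
    gg=cv2.cvtColor(s["pixels"],cv2.COLOR_RGB2GRAY)
    for bx in ([] if nm=="top" else [(180,200,95,90)]):
        x,y,ww,hh=bx; wv=(gg[y:y+hh,x:x+ww]>205).astype(np.uint8)
        n,l,st,c=cv2.connectedComponentsWithStats(wv)
        for i in range(1,n):
            if st[i,4]>20:
                cn=max(cv2.findContours((l==i).astype(np.uint8),0,2)[0],key=len)
                ap=cv2.approxPolyDP(cn,4,True).reshape(-1,2)+[x,y]; print(st[i]);rep("scene white",s,ap,.11)
rep("spray top",b,np.array([(390,112)])*.64,.15)
E
```

```text
[[-0.01, -1.0, 0.05], [-1.0, 0.01, -0.01], [0.0, -0.05, -1.0]]
pack top [[0.4636, 0.2184], [0.4389, 0.2096], [0.4583, 0.1586], [0.4824, 0.1673]] c [0.4608 0.1885] len [0.0263 0.0546 0.0256 0.0544] ang [-160.5  -69.1   19.9  110.2]
pack scene [[0.4392, 0.2087], [0.4641, 0.2193], [0.4833, 0.1693], [0.459, 0.1581]] c [0.4614 0.1889] len [0.027  0.0535 0.0267 0.0544] ang [  22.9  -69.  -155.2  111.4]
charger [[0.6335, -0.105], [0.6327, -0.2546], [0.4533, -0.2532], [0.4544, -0.1032]] c [ 0.5435 -0.179 ] len [0.1496 0.1794 0.1499 0.1791] ang [-90.3 179.6  89.6  -0.6]
[34 31 32  3 96]
white [[0.5855, -0.144], [0.585, -0.2162], [0.5782, -0.216], [0.5788, -0.1438]] c [ 0.5819 -0.18  ] len [0.0722 0.0068 0.0721 0.0067] ang [-90.5 178.2  89.5  -1.5]
[ 35  36  29  24 654]
white [[0.5743, -0.146], [0.5737, -0.2113], [0.52, -0.2098], [0.5208, -0.1447]] c [ 0.5472 -0.1779] len [0.0653 0.0537 0.0651 0.0535] ang [-90.5 178.4  89.3  -1.4]
[ 35  24  27  26 386]
scene white [[0.5252, -0.1499], [0.5257, -0.2058], [0.5705, -0.2079], [0.5697, -0.1505]] c [ 0.5478 -0.1785] len [0.0559 0.0449 0.0575 0.0445] ang [-89.5  -2.7  90.8 179.3]
[52 31 15 20 28]
scene white [[0.5791, -0.141], [0.5785, -0.2062]] c [ 0.5788 -0.1736] len [0.0652 0.0652] ang [-90.5  89.5]
spray top [[0.7535, 0.0069]] c [0.7535 0.0069] len [0.] ang [0.]
```

Measured against the given sizes:

| Item | Centre | Yaw | Size check |
|---|---|---|---|
| Charger | (0.5437, -0.1787) | -0.7° | 180 × 150 mm matches |
| Pack | (0.461, 0.1887) | x axis at 20.7° | two views agree within 1 mm |

Next I'll rise, spin +55.7° and travel above the pack.

```bash
python3 -m jog '[[0,0,0,-0.035,7],[0,0,0,-0.035,7],[0,0,0,0,7],[0,0,0,0,7],[0,0,0,0,7],[0,0,0,0,7],[0,0,0,0,7],[0,0,0,0,6.7],[0,0,0,0,0]]'
python3 -m jog '[[0,-0.03,0.0144,0,0],[0,-0.03,0.0144,0,0],[0,-0.03,0.0144,0,0],[0,-0.03,0.0144,0,0],[0,-0.03,0.0144,0,0],[0,-0.03,0.0144,0,0],[0,-0.03,0.0144,0,0]]'
python3 -m jog '[[0,-0.03,0.0144,0,0],[0,-0.03,0.0144,0,0],[0,-0.03,0.0144,0,0],[0,-0.03,0.0144,0,0],[0,-0.03,0.0144,0,0],[0,-0.03,0.0144,0,0],[0,0,0,0,0],[0,0,0,0,0]]'
cat >> h.py <<'E'
def st(tgt=None,yaw=None):
    s=sensors.get_state(); R=Rotation.from_quat(s["eef_rot"]).as_matrix()
    print("t",round(s["t"],2),"p",s["eef_pos"].round(4),"yaw_y",round(np.degrees(np.arctan2(R[1,1],R[0,1])),2),"tilt",R[:2,2].round(4),"F",s["wrist_force"].round(2),"gap",round(s["finger_gap"],4),"g",round(s["grip_force"],1))
    if tgt is not None: print("tool delta",(R.T@(np.array(tgt)-s["eef_pos"])).round(4))
    return s
E
python3 -c "
from h import *
st((.461,.1887,.25))
s=snap('wrist','pics/w1.png'); print(s['eye'],proj(s,[[.461,.1887,.15]]))"
```

```text
t: 0.85
eef_pos: [0.1236, 0.5101, 0.3008]
eef_rot: [0.57, 0.821, -0.0, 0.0]
wrist_force: [0.9, -0.1, -0.5]
finger_gap: 0.0853
grip_force: 0.0
t: 1.43
eef_pos: [0.2929, 0.348, 0.3012]
eef_rot: [0.567, 0.824, -0.0, -0.0]
wrist_force: [0.7, 0.3, 0.4]
finger_gap: 0.0855
grip_force: 0.0
t: 2.1
eef_pos: [0.4371, 0.2104, 0.3007]
eef_rot: [0.569, 0.823, -0.0, -0.0]
wrist_force: [0.4, 0.6, -0.7]
finger_gap: 0.0853
grip_force: 0.0
t 2.1 p [0.4371 0.2104 0.3007] yaw_y 20.69 tilt [-0.0013 -0.0002] F [ 0.41  0.65 -0.65] gap 0.0853 g 0.0
tool delta [-0.0287  0.0147  0.0506]
[0.41407407 0.272611   0.44398667] [[270.76264647 205.98058477]]
```

View pics/w1.png

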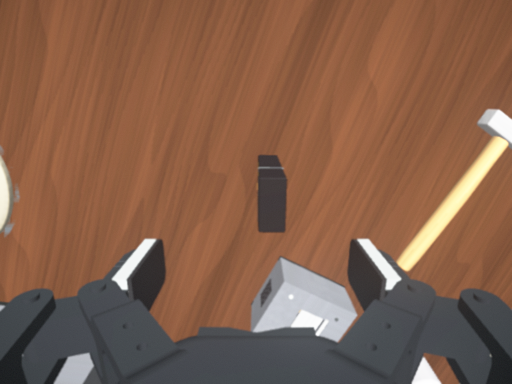

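The wrist view shows the pack's top face at about (258–286, 178–231), aligned with the tool. Its centre is near (272,205) against a predicted (271,206). Descend and grip.

```bash
python3 -m jog '[[0,-0.0145,0.0075,0.02,0],[0,-0.0145,0.0075,0.03,0],[0,0,0,0.03,0],[0,0,0,0.03,0],[0,0,0,0.03,0],[0,0,0,0.02,0],[0,0,0,0.015,0],[0,0,0,0.01,0],[0,0,0,0.008,0],[0,0,0,0,0]]'
python3 -c "
from h import *
st((.461,.1887,.108))"
```

```text
t: 2.98
eef_pos: [0.4599, 0.1901, 0.1072]
eef_rot: [0.568, 0.823, -0.001, -0.001]
wrist_force: [0.7, -0.2, -1.1]
finger_gap: 0.085
grip_force: 0.0
t 2.98 p [0.4599 0.1901 0.1072] yaw_y 20.78 tilt [-0.0018 -0.0004] F [ 0.66 -0.25 -1.07] gap 0.085 g 0.0
tool delta [-0.0017  0.0006 -0.0008]
```

```bash
python3 -m jog '[[60,0,0,0,0],[100,0,0,0,0],[130,0,0,0,0],[150,0,0,0,0],[170,0,0,0,0],[190,0,0,0,0],[220,0,0,0,0],[255,0,0,0,0],[255,0,0,0,0],[255,0,0,0,0]]' 90
python3 -m jog '[[255,0,0,0,0],[255,0,0,0,0]]'
python3 -c "
from h import *
st()"
```

```text
t: 3.82
eef_pos: [0.4612, 0.1898, 0.1091]
eef_rot: [0.569, 0.823, 0.001, 0.0]
wrist_force: [-0.2, -0.2, 5.3]
finger_gap: 0.0267
grip_force: 89.2
t: 3.98
eef_pos: [0.4612, 0.1898, 0.1091]
eef_rot: [0.569, 0.823, 0.001, 0.0]
wrist_force: [0.8, 0.1, 5.2]
finger_gap: 0.027
grip_force: 89.2
t 3.98 p [0.4612 0.1898 0.1091] yaw_y 20.67 tilt [0.0014 0.0005] F [0.83 0.06 5.2 ] gap 0.027 g 89.2
```

```bash
python3 -m jog '[[255,0,0,-0.01,0],[255,0,0,-0.02,0],[255,0,0,-0.03,0],[255,0,0,-0.035,0],[255,0,0,-0.03,5.4],[255,0,0,-0.02,5.4],[255,0,0,-0.015,5.3],[255,0,0,-0.01,5.3],[255,0,0,0,0]]'
python3 -m jog '[[255,-0.015,0.004,0,0],[255,-0.025,0.005,0,0],[255,-0.03,0.006,0,0],[255,-0.03,0.006,0,0],[255,-0.03,0.006,0,0],[255,-0.03,0.006,0,0],[255,-0.03,0.006,0,0]]'
python3 -m jog '[[255,-0.03,0.007,0,0],[255,-0.03,0.007,0,0],[255,-0.03,0.006,0,0],[255,-0.03,0.007,0,0],[255,-0.025,0.006,0,0],[255,-0.02,0.005,0,0],[255,-0.01,0.002,0,0],[255,0,0,0,0],[255,0,0,0,0]]'
python3 -c "
from h import *
import pickle
st((.5357,-.1787,.2))
s=snap('wrist','pics/w2.png'); a=snap('scene');b=snap('top');pickle.dump((s,a,b),open('s1.pkl','wb'))
print(s['eye'],proj(s,[[.5437,-.1787,.112],[.5557,-.1787,.112],[.6335,-.105,.112],[.6327,-.2546,.112]]))"
```

```text
t: 4.73
eef_pos: [0.4611, 0.1897, 0.2806]
eef_rot: [0.713, 0.701, 0.001, 0.001]
wrist_force: [0.2, -0.2, -1.5]
finger_gap: 0.027
grip_force: 89.1
t: 5.32
eef_pos: [0.4968, -0.0023, 0.2769]
eef_rot: [0.71, 0.704, -0.001, -0.001]
wrist_force: [0.2, 0.6, -2.8]
finger_gap: 0.027
grip_force: 89.0
t: 6.07
eef_pos: [0.5349, -0.1758, 0.2774]
eef_rot: [0.711, 0.703, -0.0, -0.001]
wrist_force: [-0.2, 0.6, -2.2]
finger_gap: 0.0272
grip_force: 88.9
t 6.07 p [ 0.5349 -0.1758  0.2774] yaw_y -0.67 tilt [-0.0016  0.0013] F [-0.19  0.61 -2.24] gap 0.0272 g 88.9
tool delta [-0.003   0.001   0.0774]
[ 0.53633933 -0.10949592  0.42076194] [[264.83647303 177.61892683]
 [276.58421864 177.49796938]
 [357.18614101 102.44940708]
 [346.61062588 244.78067637]]
```

View pics/w2.png

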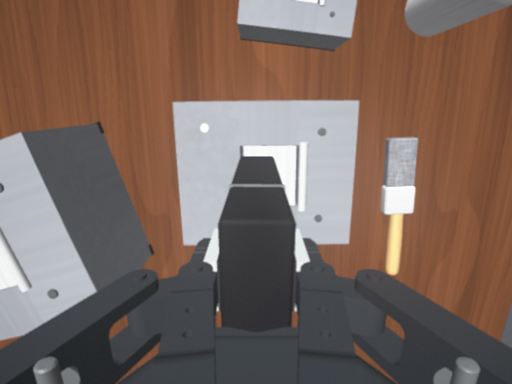

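The wrist view shows the charger's top face at about (174,102), (359,100), (350,245) and (182,245). The barrel is at x≈303, on the +x side, and the pack's foot far edge runs (241–274, 157). I'll measure the pack and charger together.

```bash
python3 - <<'E'
from h import *
import pickle
s,a,b=pickle.load(open('s1.pkl','rb'))
def rep(n,s,uv,z):
    q=onz(s,uv,z)[:,:2]; e=np.roll(q,-1,0)-q
    print(n,q.round(4).tolist(),"c",q.mean(0).round(4),"len",np.linalg.norm(e,axis=1).round(4),"ang",np.degrees(np.arctan2(e[:,1],e[:,0])).round(1))
g=cv2.cvtColor(s["pixels"],cv2.COLOR_RGB2HSV)
m=((g[...,1]<60)&(g[...,2]>120)).astype(np.uint8); m[:,:140]=0;m[:80]=0;m[:,372:]=0
n,l,stt,c=cv2.connectedComponentsWithStats(m);
# edge lines of charger top by row/col scans
L=[];Rr=[];T=[];B=[]
for r in range(115,232,4):
    x=np.where(m[r])[0]; L.append((x.min()-.5,r)); Rr.append((x.max()+.5,r))
for cc in range(190,345,5):
    y=np.where(m[85:252,cc])[0]+85; T.append((cc,y.min()-.5)); 
    if cc<200 or cc>328: B.append((cc,y.max()+.5))
for n_,P in(("L",L),("R",Rr),("T",T),("B",B)):
    q=onz(s,P,.112)[:,:2]; print(n_,np.median(q,0).round(4), "slope",np.polyfit(q[:,1],q[:,0],1)[0].round(4) if n_ in"LR" else np.polyfit(q[:,0],q[:,1],1)[0].round(4))
rep("foot far edge",s,[(241,157),(274,157)],.168)
im=np.zeros((600,800,3),np.uint8)
def put(s,cx,cy,x0):
    cx,cy=int(cx),int(cy);im[:480,x0:x0+395]=cv2.resize(s["pixels"][cy-40:cy+40,cx-33:cx+33],(395,480),interpolation=cv2.INTER_CUBIC); print("off",cx-33,cy-40)
u=proj(a,[[.5349,-.1758,.18]])[0];v=proj(s,[[.53,-.15,.168]])[0];print(u,v)
put(a,*u,0);put(s,258,175,400)
cv2.imwrite("pics/c2.png",im[:,:,::-1])
E
```

```text
L [ 0.4538 -0.1728] slope 0.0013
R [ 0.6352 -0.1748] slope 0.0022
T [ 0.5442 -0.1021] slope -0.0019
B [ 0.6144 -0.2536] slope 0.0021
foot far edge [[0.5228, -0.1486], [0.55, -0.1489]] c [ 0.5364 -0.1487] len [0.0271 0.0271] ang [ -0.6 179.4]
[223.0011722 219.1157222] [249.73021552 158.62102421]
off 190 179
off 225 135
```

View pics/c2.png

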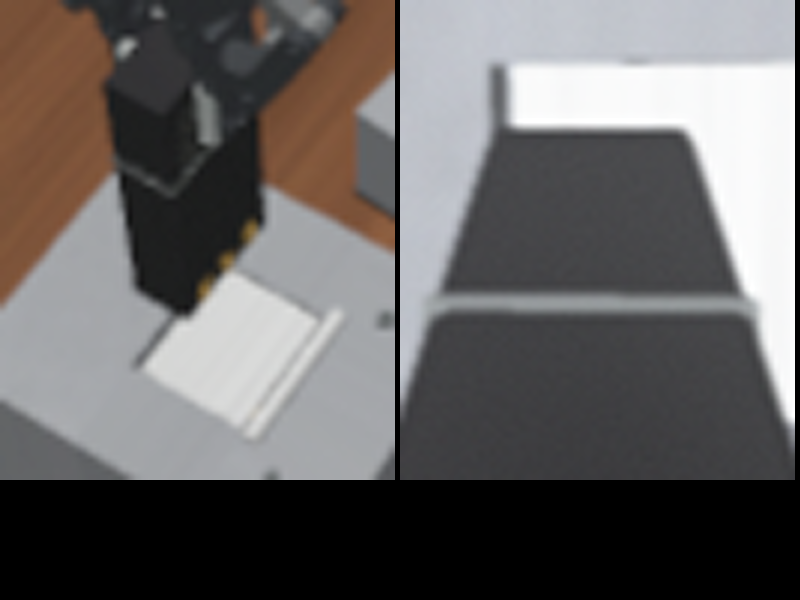

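```bash
python3 - <<'E'
from h import *
import pickle
s,a,b=pickle.load(open('s1.pkl','rb'))
f=lambda P:(np.array(P,float)+.5)/[5.985,6]-.5+[190,179]
print("foot -x-y,+x-y,+x+y",onz(a,f([(137,288),(185,318),(265,225)]),.1683).round(4).tolist())
print("opening -x-y; barrel end low,+high",onz(a,f([(137,367)]),.112).round(4).tolist(),onz(a,f([(252,437),(338,310)]),.114).round(4).tolist())
# verticality of pack: top corner
print("pack top near corner",onz(a,f([(157,108)]),.3183).round(4), "top left",onz(a,f([(107,85)]),.3183).round(4))
E
```

```text
foot -x-y,+x-y,+x+y [[0.5205, -0.2018, 0.1683], [0.5452, -0.2028, 0.1683], [0.5484, -0.1486, 0.1683]]
opening -x-y; barrel end low,+high [[0.5205, -0.2095, 0.112]] [[0.5813, -0.2115, 0.114], [0.5793, -0.1409, 0.114]]
pack top near corner [[ 0.5441 -0.2025  0.3183]] top left [[ 0.5233 -0.2039  0.3183]]
```

```bash
python3 -m jog '[[255,-0.001,0.0005,0.012,0],[255,0,0,0.014,0],[255,0,0,0.012,0],[255,0,0,0.008,0],[255,0,0,0.004,0],[255,0,0,0,0]]' 110
python3 -m jog '[[255,0,0,0.004,0],[255,0,0,0.004,0],[255,0,0,0.004,0],[255,0,0,0.004,0],[255,0,0,0.004,0],[255,0,0,0,0]]'
python3 -c "
from h import *
st((.5357,-.1787,.168))"
```

```text
t: 6.72
eef_pos: [0.5352, -0.177, 0.2269]
eef_rot: [0.711, 0.703, -0.0, -0.001]
wrist_force: [-0.1, 0.3, -3.3]
finger_gap: 0.027
grip_force: 108.5
t: 7.22
eef_pos: [0.5364, -0.1776, 0.2105]
eef_rot: [0.712, 0.703, 0.001, 0.002]
wrist_force: [-2.2, 0.3, 9.5]
finger_gap: 0.0268
grip_force: 110.0
t 7.22 p [ 0.5364 -0.1776  0.2105] yaw_y -0.73 tilt [ 0.0042 -0.0013] F [-2.2   0.3   9.54] gap 0.0268 g 110.0
tool delta [-0.001  -0.0009  0.0425]
```

```bash
python3 -m jog '[[255,0,0,0.004,0],[255,0,0,0.004,0],[255,0,0,0.004,0],[255,0,0,0.004,0],[255,0,0,0.004,0],[255,0,0,0,0]]'
python3 -m jog '[[255,0,0,0.004,0],[255,0,0,0.004,0],[255,0,0,0.004,0],[255,0,0,0.003,0],[255,0,0,0,0]]'
python3 -c "
from h import *
st((.5357,-.1787,.168))"
```

```text
t: 7.72
eef_pos: [0.5352, -0.1777, 0.189]
eef_rot: [0.712, 0.703, -0.0, 0.0]
wrist_force: [-4.4, -1.1, 5.0]
finger_gap: 0.0267
grip_force: 109.4
t: 8.13
eef_pos: [0.535, -0.1773, 0.1723]
eef_rot: [0.712, 0.703, -0.001, -0.001]
wrist_force: [-5.3, -0.2, 1.0]
finger_gap: 0.0271
grip_force: 109.0
t 8.13 p [ 0.535  -0.1773  0.1723] yaw_y -0.73 tilt [-0.0021  0.0004] F [-5.31 -0.25  1.04] gap 0.0271 g 109.0
tool delta [-0.0014  0.0007  0.0043]
```

```bash
python3 -m jog '[[255,0,0,0.002,0],[255,0,0,0.0025,0],[255,0,0,0,0]]'
python3 -m jog '[[255,0,0.002,0,0],[255,0,0.002,0,0],[255,0,0.002,0,0],[255,0,0.002,0,0],[255,0,0.002,0,0],[255,0,0,0,0]]'
python3 -c "
from h import *
st((.5357,-.1787,.168))"
```

```text
t: 8.38
eef_pos: [0.5346, -0.1772, 0.1673]
eef_rot: [0.712, 0.703, -0.001, -0.002]
wrist_force: [-5.8, -0.6, -0.6]
finger_gap: 0.027
grip_force: 109.0
t: 8.88
eef_pos: [0.5436, -0.1769, 0.1656]
eef_rot: [0.712, 0.703, -0.002, -0.004]
wrist_force: [-7.4, -0.4, -4.7]
finger_gap: 0.027
grip_force: 109.2
t 8.88 p [ 0.5436 -0.1769  0.1656] yaw_y -0.72 tilt [-0.0081  0.0024] F [-7.41 -0.41 -4.73] gap 0.027 g 109.2
tool delta [-0.0019 -0.0079 -0.0023]
```

```bash
python3 -m jog '[[255,0,0.002,-0.001,0],[255,0,0.002,-0.001,0],[255,0,0.002,0,0],[255,0,0.002,0,0],[255,0,0,0,0]]'
python3 -c "
from h import *
st()"
python3 -m jog '[[255,0,0.0015,0,0],[255,0,0.0015,0,0],[255,0,0,0,0]]'
python3 -c "
from h import *
import pickle
st()
s=snap('wrist');a=snap('scene');b=snap('top');pickle.dump((s,a,b),open('s2.pkl','wb'))
cv2.imwrite('pics/c3.png',np.hstack([cv2.resize(x['pixels'][y0:y0+h,x0:x0+w],(400,500),interpolation=cv2.INTER_CUBIC) for x,x0,y0,w,h in((a,180,170,96,120),(s,200,90,120,150))])[:,:,::-1])"
```

```text
t: 9.3
eef_pos: [0.5521, -0.177, 0.1682]
eef_rot: [0.711, 0.703, -0.002, -0.003]
wrist_force: [-7.0, 0.2, -2.7]
finger_gap: 0.0265
grip_force: 109.3
t 9.3 p [ 0.5521 -0.177   0.1682] yaw_y -0.71 tilt [-0.0067  0.0023] F [-7.05  0.17 -2.67] gap 0.0265 g 109.3
t: 9.55
eef_pos: [0.5549, -0.177, 0.168]
eef_rot: [0.711, 0.703, -0.002, -0.003]
wrist_force: [-7.4, 0.3, -4.4]
finger_gap: 0.0265
grip_force: 109.2
t 9.55 p [ 0.5549 -0.177   0.168 ] yaw_y -0.71 tilt [-0.0071  0.0024] F [-7.35  0.34 -4.43] gap 0.0265 g 109.2
```

View pics/c3.png

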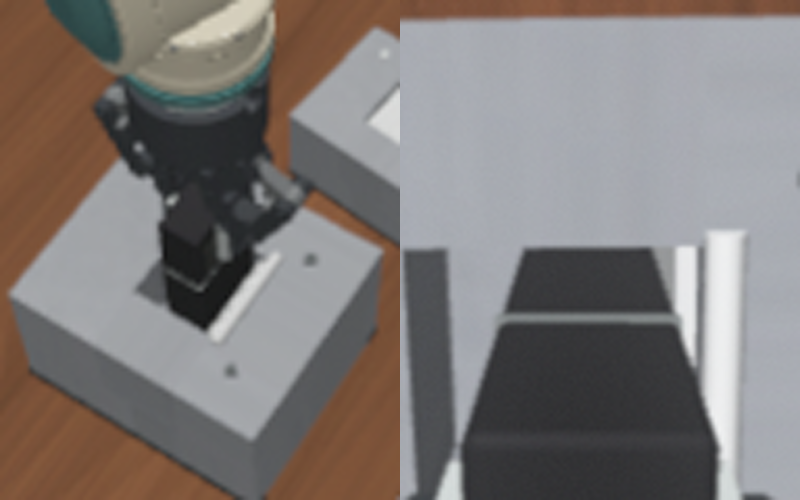

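The pack sits in the opening with the flap folded to the +x side. The ledge gap shows on the -x side of the pack, and the barrel is clear. Next I'll probe gently in +x for the flap's stop.

```bash
for i in 1; do python3 -m jog '[[255,0,0.001,0,0],[255,0,0,0,0]]'; python3 -c "
from h import *
st()"; python3 -m jog '[[255,0,0.001,0,0],[255,0,0,0,0]]';python3 -c "
from h import *
st()"; python3 -m jog '[[255,0,0.001,0,0],[255,0,0,0,0]]';python3 -c "
from h import *
st()"; done | grep p
```

```text
eef_pos: [0.5558, -0.177, 0.1679]
finger_gap: 0.0265
grip_force: 109.1
t 9.87 p [ 0.5558 -0.177   0.1679] yaw_y -0.71 tilt [-0.0073  0.0025] F [-7.71  0.03 -5.88] gap 0.0265 g 109.1
eef_pos: [0.5568, -0.177, 0.1678]
finger_gap: 0.0269
grip_force: 109.1
t 10.03 p [ 0.5568 -0.177   0.1678] yaw_y -0.71 tilt [-0.0075  0.0025] F [-7.12  1.41 -5.21] gap 0.0269 g 109.1
eef_pos: [0.5577, -0.177, 0.1678]
finger_gap: 0.0267
grip_force: 109.1
t 10.2 p [ 0.5577 -0.177   0.1678] yaw_y -0.71 tilt [-0.0076  0.0026] F [-7.82  0.74 -4.22] gap 0.0267 g 109.1
```

```bash
for i in 1; do python3 -m jog '[[255,0,0.001,0,0],[255,0,0,0,0]]'; python3 -c "
from h import *
st()"; python3 -m jog '[[255,0,0.001,0,0],[255,0,0,0,0]]';python3 -c "
from h import *
st()"; done | grep tilt
```

```text
t 10.37 p [ 0.5586 -0.177   0.1678] yaw_y -0.71 tilt [-0.008   0.0026] F [-8.86  0.18 -5.  ] gap 0.0268 g 108.9
t 10.53 p [ 0.559  -0.1771  0.1678] yaw_y -0.71 tilt [-0.0097  0.0026] F [-10.71   0.84  -2.78] gap 0.0268 g 109.1
```

```bash
for i in 1; do python3 -m jog '[[255,0,-0.0015,0,0],[255,0,-0.001,0,0],[255,0,0,0,0]]'; python3 -c "
from h import *
st()"; python3 -m jog '[[255,0,0,0.001,0],[255,0,0,0.001,0],[255,0,0,0.001,0],[255,0,0,0.001,0],[255,0,0,0,0]]';python3 -c "
from h import *
st()"; done | grep tilt
```

```text
t 10.78 p [ 0.557  -0.177   0.1679] yaw_y -0.72 tilt [-0.0076  0.0026] F [-7.19  0.81 -4.06] gap 0.0272 g 109.1
t 11.2 p [ 0.5579 -0.1775  0.1654] yaw_y -0.72 tilt [-0.0043  0.001 ] F [-7.53  0.09  0.11] gap 0.0267 g 109.8
```

```bash
for i in 1 ; do python3 -m jog '[[255,0,0,0.001,0],[255,0,0,0.001,0],[255,0,0,0,0]]'; python3 -c "
from h import *
st()"; python3 -m jog '[[255,0,0,0.001,0],[255,0,0,0.001,0],[255,0,0,0,0]]';python3 -c "
from h import *
st()"; done | grep tilt
```

```text
t 11.45 p [ 0.5579 -0.1776  0.1634] yaw_y -0.73 tilt [-0.0043  0.0008] F [-8.2  -0.86  0.38] gap 0.0269 g 109.7
t 11.7 p [ 0.5579 -0.1776  0.1614] yaw_y -0.73 tilt [-0.0042  0.0007] F [-7.03 -0.09 -0.33] gap 0.0266 g 109.7
```

```bash
for i in 1 ; do python3 -m jog '[[255,0,0,0.001,0],[255,0,0,0.001,0],[255,0,0,0,0]]'; python3 -c "
from h import *
st()"; python3 -m jog '[[255,0,0,0.001,0],[255,0,0,0.001,0],[255,0,0,0,0]]';python3 -c "
from h import *
st()"; done | grep tilt
```

```text
t 11.95 p [ 0.5579 -0.1777  0.1594] yaw_y -0.73 tilt [-0.0042  0.0007] F [-6.9  -1.33  0.08] gap 0.0269 g 109.7
t 12.2 p [ 0.5579 -0.1777  0.1574] yaw_y -0.73 tilt [-0.0042  0.0007] F [-7.61 -0.97 -0.39] gap 0.0269 g 109.7
```

```bash
for i in 1 ; do python3 -m jog '[[255,0,0,0.001,0],[255,0,0,0.001,0],[255,0,0,0.001,0],[255,0,0,0,0]]'; python3 -c "
from h import *
st()"; python3 -m jog '[[255,0,0,0.001,0],[255,0,0,0.001,0],[255,0,0,0,0]]';python3 -c "
from h import *
st()"; done | grep tilt
```

```text
t 12.53 p [ 0.5579 -0.1777  0.1544] yaw_y -0.73 tilt [-0.0042  0.0006] F [-8.63 -1.21  0.2 ] gap 0.0267 g 109.7
t 12.78 p [ 0.5579 -0.1777  0.1525] yaw_y -0.73 tilt [-0.0041  0.0006] F [-6.97 -1.13 -0.13] gap 0.0267 g 109.7
```

```bash
for i in 1 ; do python3 -m jog '[[255,0,0,0.001,0],[255,0,0,0.001,0],[255,0,0,0,0]]'; python3 -c "
from h import *
st()"; python3 -m jog '[[255,0,0,0.001,0],[255,0,0,0.001,0],[255,0,0,0,0]]';python3 -c "
from h import *
st()"; done | grep tilt
```

```text
t 13.03 p [ 0.5579 -0.1777  0.1505] yaw_y -0.73 tilt [-0.0041  0.0006] F [-7.59 -2.33 -0.65] gap 0.0268 g 109.7
t 13.28 p [ 0.5579 -0.1776  0.1484] yaw_y -0.73 tilt [-0.0041  0.0006] F [-7.26 -0.78 -0.47] gap 0.0268 g 109.7
```

```bash
for i in 1 ; do python3 -m jog '[[255,0,0,0.001,0],[255,0,0,0.001,0],[255,0,0,0,0]]'; python3 -m jog '[[255,0,0,0.001,0],[255,0,0,0.001,0],[255,0,0,0,0]]'; done | egrep 'pos|wrist'
```

```text
eef_pos: [0.5579, -0.1777, 0.1465]
wrist_force: [-7.2, -0.9, 0.5]
eef_pos: [0.5579, -0.1777, 0.1444]
wrist_force: [-7.1, -1.5, 1.3]
```

```bash
for i in 1 ; do python3 -m jog '[[255,0,0,0.001,0],[255,0,0,0.001,0],[255,0,0,0,0]]'; python3 -m jog '[[255,0,0,0.001,0],[255,0,0,0.001,0],[255,0,0,0,0]]'; done | egrep 'pos|wrist'
```

```text
eef_pos: [0.558, -0.1777, 0.1426]
wrist_force: [-6.6, -0.8, 0.1]
eef_pos: [0.558, -0.1777, 0.1407]
wrist_force: [-6.7, -1.3, 1.0]
```

```bash
for i in 1 ; do python3 -m jog '[[255,0,0,0.001,0],[255,0,0,0,0]]'; python3 -m jog '[[255,0,0,0.001,0],[255,0,0,0,0]]'; done | egrep 'pos|wrist'
```

```text
eef_pos: [0.558, -0.1777, 0.1398]
wrist_force: [-7.2, -0.8, 1.2]
eef_pos: [0.5581, -0.1777, 0.1392]
wrist_force: [-7.4, -0.9, 3.0]
```

```bash
for i in 1 ; do python3 -m jog '[[255,0,0,0.001,0],[255,0,0,0,0]]'; python3 -m jog '[[255,0,0,0.001,0],[255,0,0,0,0]]'; done | egrep 'pos|wrist'
```

```text
eef_pos: [0.5582, -0.1777, 0.1391]
wrist_force: [-10.1, -0.4, 7.8]
eef_pos: [0.5582, -0.1777, 0.1391]
wrist_force: [-12.4, 0.9, 12.1]
```

The floor is felt at TCP z = 0.139 (depth ≈ 82 mm), with the button's light resistance just before it. I'll ease off slightly, hold, then look before release.

```bash
python3 -m jog '[[255,0,-0.001,-0.001,0],[255,0,0,0,0],[255,0,0,0,0],[255,0,0,0,0],[255,0,0,0,0]]' | egrep 'pos|wrist'
python3 -c "
from h import *
st()
s=snap('wrist');a=snap('scene')
cv2.imwrite('pics/c4.png',np.hstack([cv2.resize(x['pixels'][y0:y0+h,x0:x0+w],(400,500),interpolation=cv2.INTER_CUBIC) for x,x0,y0,w,h in((a,180,170,96,120),(s,200,90,120,150))])[:,:,::-1])"
```

```text
eef_pos: [0.5576, -0.1777, 0.1391]
wrist_force: [-7.1, -0.0, 5.4]
t 15.37 p [ 0.5576 -0.1777  0.1391] yaw_y -0.72 tilt [-0.0015  0.    ] F [-7.11 -0.04  5.44] gap 0.0266 g 110.3
```

View pics/c4.png

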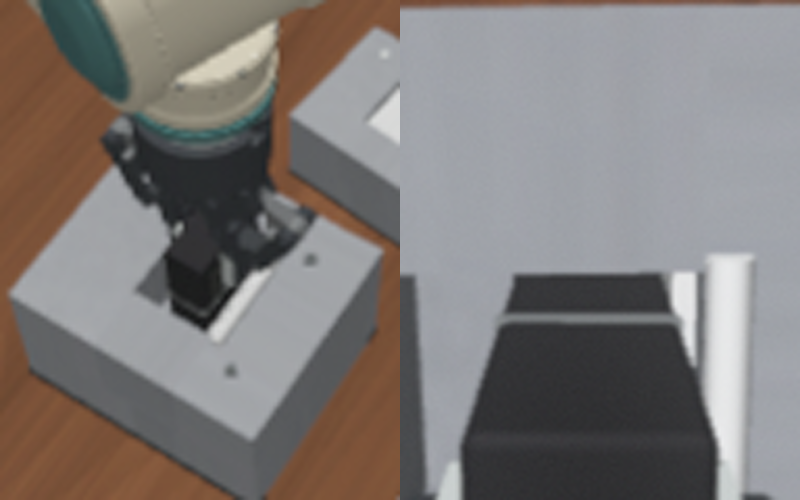

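The pack sits about 68 mm above the charger, upright and centred. Next I'll unload sideways, open the fingers slowly, then rise.

```bash
python3 -m jog '[[255,0,-0.001,0,0],[255,0,-0.001,0,0],[255,0,0,0,0]]' | egrep 'pos|wrist'
python3 -m jog '[[215,0,0,0,0],[190,0,0,0,0],[170,0,0,0,0],[150,0,0,0,0],[130,0,0,0,0],[100,0,0,0,0],[70,0,0,0,0],[40,0,0,0,0],[20,0,0,0,0],[20,0,0,0,0]]' 20
python3 -c "
from h import *
st()"
```

```text
eef_pos: [0.5561, -0.1777, 0.1391]
wrist_force: [-5.2, -0.4, 5.2]
t: 16.55
eef_pos: [0.5562, -0.1776, 0.1387]
eef_rot: [0.712, 0.703, 0.0, 0.0]
wrist_force: [0.9, 0.1, -0.4]
finger_gap: 0.0786
grip_force: 0.0
t 16.55 p [ 0.5562 -0.1776  0.1387] yaw_y -0.73 tilt [0.0002 0.0001] F [ 0.86  0.1  -0.36] gap 0.0786 g 0.0
```

```bash
python3 -m jog '[[20,0,0,-0.005,0],[20,0,0,-0.01,0],[20,0,0,-0.02,0],[20,0,0,-0.03,0],[20,0,0,-0.03,0],[20,0,0,-0.03,0],[20,0,0,-0.02,0],[20,0,0,-0.01,0],[20,0,0,0,0],[20,0,0,0,0]]'
python3 -m jog '[[20,0.03,0,0,0],[20,0.03,0,0,0],[20,0.03,0,0,0],[20,0.03,0,0,0],[20,0,0,0,0],[20,0,0,0,0]]' | grep pos
python3 -c "
from h import *
s=snap('top');a=snap('scene')
g=s['pixels']
def near(P,z): return onz(s,P,z)
u=proj(s,[[.5557,-.1787,.18]])[0];print(u)
x0,y0=int(u[0])-36,int(u[1])-45
print(x0,y0)
cv2.imwrite('pics/c5.png',np.hstack([cv2.resize(x['pixels'][y0:y0+h,x0:x0+w],(400,500),interpolation=cv2.INTER_CUBIC) for x,x0,y0,w,h in((a,180,170,96,120),(s,x0,y0,72,90))])[:,:,::-1])"
```

```text
t: 17.38
eef_pos: [0.5561, -0.1776, 0.2934]
eef_rot: [0.712, 0.703, 0.0, -0.0]
wrist_force: [-0.4, 0.4, -0.5]
finger_gap: 0.0787
grip_force: 0.0
eef_pos: [0.5572, -0.0564, 0.2918]
[341.04972906 159.84637234]
305 114
```

View pics/c5.png

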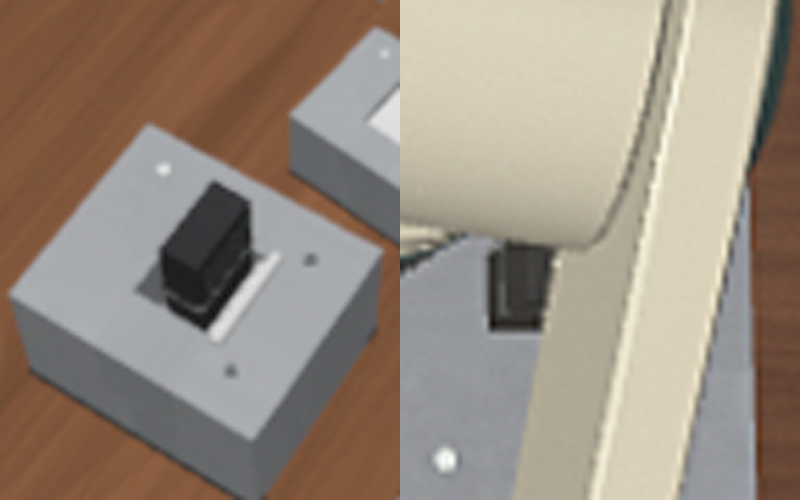

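The released pack stands upright. Its band corner is at crop pixel (205,312), against (205,308) before release, so it has stayed home, and the arm is clear.

```bash
python3 -c "
from bench import ticket
print(ticket.close_job())"
```

```text
the job is handed in; nothing more can be done
None
```

The battery pack is in the middle-sized charger, pressed home on the well floor about 82 mm down and released upright, and the job is handed in; no verdict was returned.

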